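# Mount the centrifuge rotor and hold its bayonet collar home

### The arm

A 6-joint arm with a two-finger parallel gripper is mounted at the origin on a cart in front of the work surface, level with it; the furniture and walls round the work are solid. World frame = base frame: x ahead of the robot, y to its left, z up, the work surface at z = 0. Lengths are in mm, angles in rad, forces in N, time in s.
With the tool pointing down it reaches from about 325 to 900 mm from the base axis. Payload 6.1 kg.
Tool frame: the origin (TCP) lies at the very end of the fingers, on their centre line; the grasp point (between the pads) lies 19 mm behind it (r.tcp_to_grasp is the distance from the TCP to the grasp point, in mm); z points along the fingers, y is the line along which they close (so a half turn about z gives the same grasp; the last joint's range is limited). The gripper opens to 87 mm and grips with 3 to 60 N. Pads are 19 mm wide; open, the fingers measure 117 mm over their backs; the gripper's body (75 mm by 190 mm) begins 51 mm behind the grasp point.
Start: joints at [1.108, 0.22, 1.526, -0, 1.395, -0.126], TCP at [206.541, 589.878, 222.538] pointing down, gripper open.
Joint ranges: [-2.98, 2.98], [-0.91, 2.08], [0.09, 2.57], [-1.24, 4.39], [0.2, 2.65], [-2.68, 2.68]. Speed limits (rad/s): [2.57, 2.57, 3.01, 3.14, 3.14, 3.14].

### API

Orientations are given as a unit quaternion [x, y, z, w].
In Python, from station import r, imaging gives the robot as it stands.
- The arm moves only by the tool move_arm, never from a script. Its argument "rows" is a list of rows, each a list of 3 entries, a list of its own where there are three numbers: the opening, from 0 (shut) to 1 (fully open), then the shift along the world's x, y, z in mm, then the turn about the world's z in rad. A call has exactly 8 rows; each row is the pose to reach, as a shift and turn from the pose commanded when the call began; what a row does not reach only later rows make up. A row lasts 1/10 s, in which the tool goes at most 50 mm and 8.59 degrees, less where a joint would pass 70% of its speed; a pose out of reach is approached as far as the arm can. A call with a gripper value outside its range is refused whole. The fingers move at their own pace and stop on an object; the grip force is fixed at half the most. Time passes only in rows, so rows that repeat a pose let the fingers close, or fill a call up. It gives the time, the measured TCP pose, the force, the opening and the grip force at its end, in the units of the state.
- r.state(): the state, without advancing time (a new reading comes with each control period).
- imaging.read_camera(name): name is "scene" or "top"; returns (picture, depth): 384x512x3 uint8, red, green, blue; 384x512 float32, mm along the optical axis (not along the pixel's ray), 0 where there is no reading.
- imaging.camera_info(name): a dict with "intrinsics" (3x3 intrinsics, pixels), "cam_to_world" (4x4, takes a point from camera to world coordinates). Camera axes: x right, y down, z forward; pixel columns grow to the right and rows downward; lengths in mm; the calibration is good to about 2 mm. A picture is of the moment at which its call begins. camera_info takes no time and is no camera call.
- r.hand_in(): hands the job in; it is judged then, once.
The state is a dict: "t": time; "joint_pos": joint angles; "joint_vel": joint speeds; "tau": joint torques, N m; "position": TCP position; "orientation": TCP orientation; "wrist_force": force on the tool from outside, world axes, zero at the start; "wrist_torque": the same for the moment, N m; "grip_width": finger opening in mm; "grasp_force": force on a finger pad.
Only numpy, scipy, OpenCV 4.12 (cv2) and the standard library are available. Lean on these libraries where they do the work, as an engineer would, in place of code of your own. Each camera call takes 0.05 s, during which the arm holds its last target. There are 200 camera calls.

### The job

Get the small centrifuge ready to run: take the blue rotor by its hub and lower it (do not drop it) onto the square drive shaft until it sits right down on the seat, and let it go. Then put the knurled steel locking collar over the spindle that stands out of the hub, turn it until its hidden keyways drop over the cross pin, and push it fully home onto the hub against its spring. I still have to tighten its grub screw, so finish while holding the collar in the gripper, pushed fully home, and leave the tube rack, the amber bottle and the timer where they stand.

Things in the scene. Friction and masses are not known exactly. Their poses are not given: they have to be found in the camera images.
- shaft_seat (a point): Centre of the rotor seat of the centrifuge, a steel flange 36 mm across, 56 mm above the bench; the axes turn with the shaft, z up. On it stands a steel drive shaft 18 mm square, 20 mm tall, its sides along this x and y; from there a round spindle 12 mm thick goes up to 66 mm above the seat, tip tapered. The shaft is braked and does not turn.
- cross_pin (a point): Centre of the brass cross pin through the spindle, 54 mm above the seat; axes as shaft_seat. The pin is 4 mm thick, 23 mm long and lies along the square's diagonal (x = y); the rotor's bore passes it when square to the shaft. Above it a spring-loaded brass plunger, 7 mm thick, stands out of the spindle to 82 mm above the seat; pressed in it resists with 3 to 8 N.
- rotor_hub (a point): On the axis of the loose blue rotor (about 250 g, 108 mm across, 46 mm tall), 33 mm above its underside; z up. It stands hub up; the hub to grip is a cylinder 36 mm across, 46 mm high, over a deck 14 mm high (20 mm at the outer rim). A 20 mm square bore goes right through, its sides along this x and y. Seated, this point is 33 mm above shaft_seat.
- collar_mid (a point): Centre of the loose knurled steel collar (about 100 g, 38 mm across, 34 mm tall, flat closed top, thin orange line near the top), standing mouth down; z up. In its mouth a 15 mm bore, 24 mm deep, with two opposite keyways 8 mm wide over the full depth; how they lie cannot be seen, and neither the axes nor the grub-screw hole tell.
- collar_mouth (a point): Centre of the collar's underside. Unaligned, it rests on the cross pin 56 mm above shaft_seat, the plunger already pushing up; turned until the keyways are within about 10 degrees of the pin (at most half a turn) it can be pushed down over it; home on the rotor's hub it is 46 mm above shaft_seat. Let go, the plunger lifts it about 1 cm again.
- centrifuge: White bench centrifuge, fixed, 226 x 172 mm, clear lid folded back on its far side (to about 230 mm height); origin on the bench under the drive axis, x to the lid hinge at the rear, z up. Round the shaft is a bowl 136 mm wide, floor at 46 mm, rim at 68 mm height.
- microtube_rack: Light-blue tube rack with a few microtubes, loose, 63 x 99 x 43 mm; bystander; origin under its centre.
- amber_bottle: Small brown reagent bottle with red cap, loose, 48 mm across, 90 mm tall; bystander; origin under its centre.
- bench_timer: White timer, loose, 65 x 70 x 18 mm; bystander; origin under its centre.
- rotor: The same blue rotor; origin in the middle of its underside.
- collar: The same steel collar; origin in the middle of its underside.
Things that resemble listed ones, but are neither listed nor needed, are in the scene too. Of the things that look like the collar, the smaller one is meant.

How it is judged (in metres and radians):
On the way, in this order (a step that is already met when the one before it is completed fails the run):
1. the rotor sits on the seat of the drive shaft, released (z of rotor_hub in the frame of shaft_seat below 0.0355 m and horizontal distance between rotor_hub and shaft_seat below 0.004 m and angle between rotor_hub's own z axis and vertical below 0.06 rad and contact force between the fingers and rotor below 0.1 N), for 0.2 s.
2. the collar's keyways have dropped over the cross pin and the collar is pushed home on the hub, in the gripper (z of collar_mid in the frame of shaft_seat below 0.0655 m and horizontal distance between collar_mid and shaft_seat below 0.004 m and contact force between the fingers and collar above 2 N), for 0.3 s.
At the end, for the whole second after the job is handed in: Rotor on its seat within 2.5 mm, 4 mm off axis, upright; collar over the pin and within 2.5 mm of fully home on the hub, on the axis within 4 mm, upright, at rest, and still pressed by the gripper's fingers with more than 2 N (all of step 2 and z of rotor_hub in the frame of shaft_seat below 0.0355 m and horizontal distance between rotor_hub and shaft_seat below 0.004 m and angle between rotor_hub's own z axis and vertical below 0.06 rad and z of collar_mid in the frame of shaft_seat above 0.06 m and angle between collar_mid's own z axis and vertical below 0.08 rad and linear speed of collar below 0.02 m/s); the arm keeps its last pose, push and grip.
It fails at once if the rotor is dropped onto the shaft (falls ungripped there faster than 0.4 m/s) (horizontal distance between rotor_hub and shaft_seat below 0.03 m and linear speed of rotor above 0.4 m/s and contact force between the fingers and rotor below 0.05 N).
It fails at once if the tube rack, the amber bottle or the timer is pushed more than 3 cm (distance of any of microtube_rack, amber_bottle, bench_timer from where it was at the start of the episode above 0.03 m).
It also fails if it takes over 67 s, if anything falls off the work surface, if the arm or the gripper's body presses on something with over 40 N, if the wrist force passes 120 N, or if a joint passes its speed limit or range.

## Working session

There is one attempt and no reset: what is moved stays moved. The work goes in short steps, Python scripts to look and compute and a tool call to move; the robot and the scene stay as the last step left them, time stands still between calls to the robot, and variables do not carry over. Pictures are saved under pics/ and viewed, at most 10 in all, crops included, and the job is handed in when it is done.

Besides the shell and the picture viewer there is one more tool, called after "Request:" as a command line: name --argument value ..., lists and objects as JSON in quotes. move_arm: Moves the arm, as the interface text tells. Its arguments: {"type":"object","properties":{"rows":{"type":"array","items":{"type":"array"}}},"required":["rows"]}

```bash
mkdir -p pics; ls; cat > h.py <<'E'
import numpy as np, cv2
from station import r, imaging
def shot(n):
    p,d=imaging.read_camera(n); i=imaging.camera_info(n); return p,d,np.array(i["intrinsics"]),np.array(i["cam_to_world"])
def cloud(d,K,T):
    v,u=np.indices(d.shape); P=np.stack([(u-K[0,2])/K[0,0]*d,(v-K[1,2])/K[1,1]*d,d,np.ones_like(d)],-1)
    W=P@T.T; W=W[...,:3]; W[d<=0]=np.nan; return W
def save(n,p,s=1):
    cv2.imwrite(f"pics/{n}.png",cv2.resize(p[...,::-1],None,fx=s,fy=s,interpolation=cv2.INTER_CUBIC))
E
python3 - <<'E'
from h import *
for n in("scene","top"):
    p,d,K,T=shot(n); save(n+"0",p,1.5); np.savez(n+"0.npz",p=p,d=d,K=K,T=T); print(n,K.round(1).tolist(),T.round(2).tolist())
print(r.state())
E
```

```text
pics
scene [[432.8, 0.0, 253.9], [0.0, 432.8, 188.8], [0.0, 0.0, 1.0]] [[0.87, -0.26, 0.41, -54.67], [-0.49, -0.42, 0.77, -1059.49], [-0.02, -0.87, -0.49, 823.32], [0.0, 0.0, 0.0, 1.0]]
top [[397.1, 0.0, 253.2], [0.0, 397.1, 191.7], [0.0, 0.0, 1.0]] [[-0.02, -1.0, 0.08, 442.34], [-1.0, 0.02, 0.02, 47.63], [-0.02, -0.08, -1.0, 1131.14], [0.0, 0.0, 0.0, 1.0]]
{'t': 0.1, 'joint_pos': array([ 1.10787061e+00,  2.21101091e-01,  1.52754398e+00, -3.40288595e-06,
        1.39469503e+00, -1.26086848e-01]), 'joint_vel': array([-0.00017761, -0.00268388, -0.00068082,  0.00150979, -0.00294619,
        0.00214751]), 'tau': array([ 1.15683775e-03, -4.95946777e+01, -3.88522732e+01,  7.02798483e-02,
        5.14775317e-02, -8.78204628e-05]), 'position': array([206.30342961, 589.35912152, 221.55023267]), 'orientation': array([ 1.67623996e-01,  9.85850614e-01, -8.36588835e-04, -2.52009754e-04]), 'wrist_force': array([ 0.07475423, -0.41703132, -0.51059282]), 'wrist_torque': array([-0.00404433,  0.02058802, -0.02503297]), 'grasp_force': 0.0, 'grip_width': 87.17601330066175}
```

View pics/scene0.png

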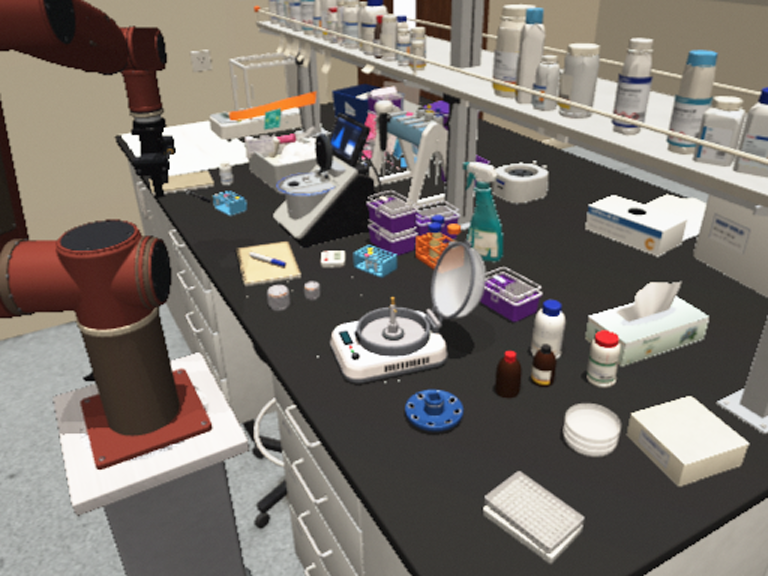

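View pics/top0.png

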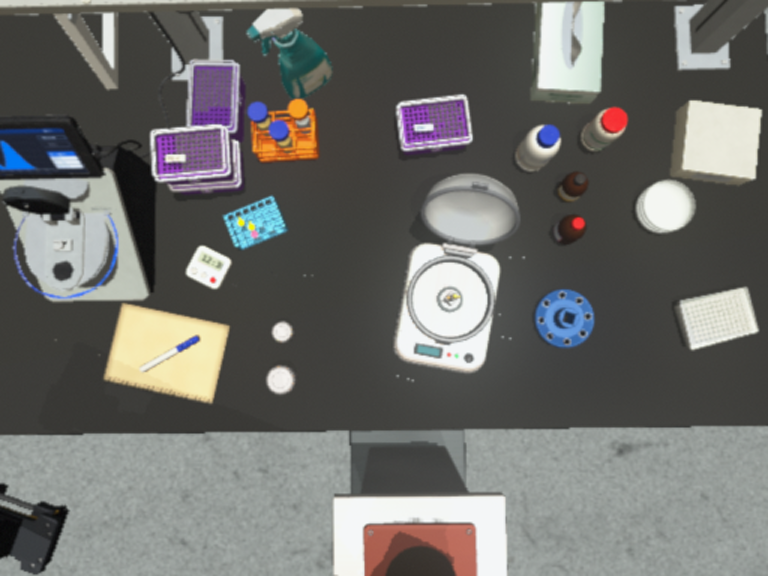

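The scene shows the blue rotor (top view, 565,318), the centrifuge (450,298), and the rack (255,222), timer (209,267) and amber bottle (570,230). Collar candidates in the top view are A (282,331), which is small, and B (280,380), which is larger. The scene view has A at (312,289) and B at (278,296). I choose A and will check it in a crop.

```bash
python3 - <<'E'
from h import *
tiles=[]
Z={n:np.load(n+"0.npz") for n in("scene","top")}
for n,c,h in(("top",(188,235),40),("top",(377,212),25),("top",(300,199),32),("scene",(200,195),25),("scene",(289,272),25),("scene",(262,220),32)):
    p=Z[n]["p"][c[1]-h:c[1]+h,c[0]-h:c[0]+h]; tiles.append(cv2.resize(p,(260,260),interpolation=cv2.INTER_CUBIC))
save("crops",np.vstack([np.hstack(tiles[:3]),np.hstack(tiles[3:])]))
W=cloud(Z["top"]["d"],Z["top"]["K"],Z["top"]["T"]); p=Z["top"]["p"]
def comp(name,c,h,lo,hi):
    w=W[c[1]-h:c[1]+h,c[0]-h:c[0]+h]; m=(w[...,2]>lo)&(w[...,2]<hi); q=w[m]
    (x,y),(s),a=cv2.minAreaRect(q[:,:2].astype(np.float32)); print(name,len(q),"mean",q.mean(0).round(1),"rect",round(x,1),round(y,1),np.round(s,1),"zmax",np.nanpercentile(q[:,2],[50,95]).round(1))
print("bench z",np.nanmedian(W[240:270,220:250,2]))
comp("A",(188,221),14,25,60);comp("B",(187,253),14,25,60)
comp("rotor deck",(377,212),28,8,30);comp("hub",(377,212),25,38,60)
comp("bowlrim",(300,199),34,60,75);comp("spindle",(300,199),16,95,150);comp("seat",(300,199),16,50,58)
w=W[190:206,292:310,2]; print(w.round(0).astype(int))
Ws=cloud(Z["scene"]["d"],Z["scene"]["K"],Z["scene"]["T"]);W=Ws
comp("A s",(208,193),10,20,60);comp("B s",(186,198),12,20,60);comp("hub s",(289,268),20,40,60);comp("deck s",(289,272),25,8,25);comp("spindle s",(262,210),16,95,145);comp("seat s",(262,222),12,50,58)
E
```

```text
bench z -1.1077743701141571
A 146 mean [458.6 245.8  32.3] rect 458.7 246.3 [34.6 36.8] zmax [32.6 36.6]
B 291 mean [371.9 246.7  43.5] rect 371.4 247.6 [50.5 50.6] zmax [44.1 48.1]
rotor deck 1057 mean [ 475.  -276.5   15.4] rect 474.5 -276.4 [106.4 106.1] zmax [15.2 20.8]
hub 96 mean [ 475.9 -276.1   43.9] rect 474.8 -276.5 [33.9 35.3] zmax [43.9 47.7]
bowlrim 716 mean [523.2 -65.4  66.3] rect 516.7 -60.2 [166.1 155.7] zmax [66.1 71.8]
spindle 28 mean [511.4 -60.8 119.4] rect 512.0 -61.7 [10.8 18.4] zmax [117.5 138.5]
seat 175 mean [511.9 -61.9  53.2] rect 514.2 -66.1 [72.1 82.4] zmax [52.9 56.9]
[[ 42  45  46  47  49  46  47  49  47  47  45  47  46  50  47  45  47  46]
 [ 46  47  47  48  47  52  51  54  50  51  51  47  46  49  46  46  48  46]
 [ 46  45  46  50  53  55  48  53  54  50  53  51  51  53  48  44  48  47]
 [ 45  50  48  53  48  51  55  56  55  58  57  52  50  51  50  44  49  47]
 [ 46  52  49  53  54  55  56  55  74  54  54  55  53  52  55  54  44  46]
 [ 47  47  51  53  54  52  55  61  74  73 117 116  57  55  54  52  48  45]
 [ 51  49  54  55  57  59  51  74  73 119 13
[... 505 characters left out ...]
3  55  55  56  75  55  54  57  53  52  52  47  48]
 [ 42  48  53  50  54  54  57  57  55  55  56  55  52  53  50  45  44  47]
 [ 42  43  52  49  53  53  54  59  56  57  57  50  51  52  52  46  47  45]]
A s 70 mean [451.6 242.5  31.1] rect 453.6 245.3 [36.3 37.5] zmax [33.  37.4]
B s 164 mean [362.9 239.1  38.9] rect 364.8 246.8 [49.1 49.7] zmax [42.1 49. ]
hub s 90 mean [ 471.4 -278.2   45.5] rect 472.8 -277.1 [35.4 34.2] zmax [46.  48.5]
deck s 697 mean [ 468.3 -279.5   17.6] rect 486.9 -240.4 [187.7 106.2] zmax [17.5 22.2]
spindle s 48 mean [508.  -62.3 116.3] rect 507.7 -61.2 [16.1 12.6] zmax [114.9 137.9]
seat s 152 mean [514.  -52.9  53. ] rect 508.9 -60.8 [140.5  75.9] zmax [52.8 56.9]
```

View pics/crops.png

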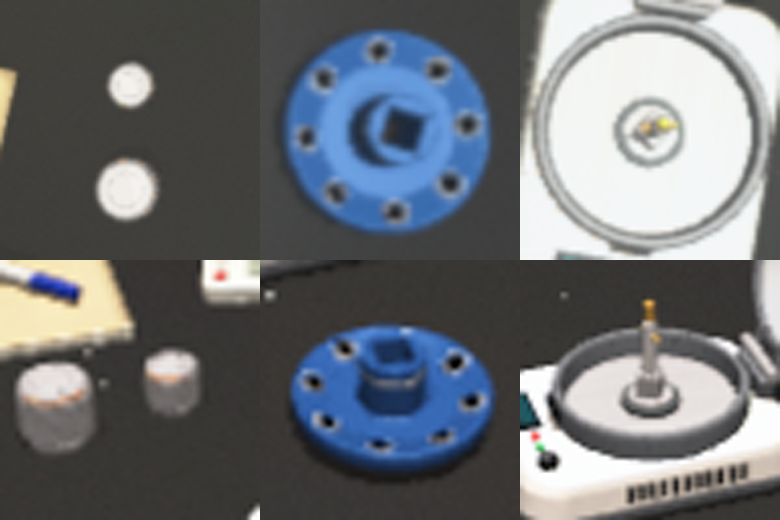

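Crop check: A is about 37 mm across and 34 mm tall, which matches the collar. B is about 50 mm across, so it is not the one. Next I'll fit the bore and shaft yaw and check lid clearance.

```bash
cat >> h.py <<'E'
def proj(P,K,T):
    c=(np.asarray(P)-T[:3,3])@T[:3,:3]; return (c[:,:2]/c[:,2:])*[K[0,0],K[1,1]]+K[:2,2]
def sq(x,y,z,a,s,n=40):
    t=np.linspace(-.5,.5,n)*s*.9; h=np.full(n,s/2); L=np.vstack([np.c_[t,h],np.c_[t,-h],np.c_[h,t],np.c_[-h,t]])
    c,q=np.cos(a),np.sin(a); return np.c_[x+L[:,0]*c-L[:,1]*q,y+L[:,0]*q+L[:,1]*c,np.full(4*n,z)]
def fitsq(p,K,T,x,y,z,s,rng=5,st=.5):
    g=cv2.cvtColor(p,cv2.COLOR_RGB2GRAY).astype(np.float32)
    g=cv2.GaussianBlur(g,(0,0),.7); m=np.hypot(cv2.Sobel(g,5,1,0),cv2.Sobel(g,5,0,1)); out=[]
    for a in np.radians(np.arange(-45,45,1.5)):
        b=max((float(cv2.remap(m,proj(sq(x+i,y+j,z,a,s),K,T).astype(np.float32)[None],None,1).mean()),i,j) for i in np.arange(-rng,rng+.1,st*2) for j in np.arange(-rng,rng+.1,st*2)); out.append((b[0],np.degrees(a),b[1],b[2]))
    return sorted(out,reverse=True)[:5]
E
python3 - <<'E'
from h import *
big=[]
for n in("top","scene"):
    z=np.load(n+"0.npz"); p,K,T,d=z["p"],z["K"],z["T"],z["d"]
    f=fitsq(p,K,T,475,-276.5,46,20); print(n,"bore",np.round(f,1).tolist())
    g=fitsq(p,K,T,511.5,-61,76,18,4); print(n,"shaft",np.round(g,1).tolist())
    S=10
    for c,h,fit,zz,s in(((475,-276.5),20,f[0],46,20),((511.5,-61),20,g[0],76,18)):
        u=proj([[*c,zz]],K,T)[0].round().astype(int)
        im=cv2.resize(p[u[1]-h:u[1]+h,u[0]-h:u[0]+h],(390,390),interpolation=cv2.INTER_CUBIC); k=390/(2*h)
        if 1:
            q=(proj(sq(c[0]+fit[2],c[1]+fit[3],zz,np.radians(fit[1]),s,12),K,T)-u+h+.5)*k
            for t in q: cv2.circle(im,tuple(t.astype(int)),1,(255,0,0),-1)
        big.append(im)
    W=cloud(d,K,T)
    if n=="top":
        w=W[185:215,280:320]; m=(w[...,2]>108)&(w[...,2]<116); q=w[m]; print("pin",q.round(0).tolist())
        m=(w[...,2]>68)&(w[...,2]<79); print("shaft rect",cv2.minAreaRect(w[m][:,:2].astype(np.float32)),w[m].mean(0))
    k=(W[...,2]>80)&(W[...,2]<260)&(abs(W[...,1]+61)<110)&(W[...,0]>530)&(W[...,0]<760)
    for lo in range(80,260,20):
        q=W[k&(W[...,2]>lo)&(W[...,2]<lo+20)]; 
        if len(q)>5: print("lid",lo,q.min(0).round(),q.max(0).round())
save("yaw",np.vstack([np.hstack(big[:2]),np.hstack(big[2:])]),.75)
E
```

```text
top bore [[208.9, -19.5, 0.0, 0.0], [208.8, -18.0, 0.0, 0.0], [208.8, -21.0, 0.0, 0.0], [208.6, -22.5, 0.0, 0.0], [208.6, -16.5, 0.0, 0.0]]
top shaft [[167.9, -40.5, -1.0, 3.0], [167.9, -42.0, -1.0, 3.0], [167.9, -39.0, -1.0, 3.0], [167.8, -43.5, -1.0, 3.0], [167.8, -36.0, -1.0, 3.0]]
pin [[518.0, -64.0, 116.0], [513.0, -54.0, 113.0], [513.0, -57.0, 112.0], [513.0, -69.0, 112.0], [513.0, -72.0, 111.0], [511.0, -51.0, 111.0], [511.0, -54.0, 114.0], [511.0, -56.0, 112.0], [511.0, -70.0, 110.0]]
shaft rect ((511.7424621582031, -61.68723678588867), (17.719799041748047, 16.844141006469727), 48.55632400512695) [510.16651855 -60.08563239  74.2984136 ]
lid 80 [ 605. -148.   80.] [675. -29. 100.]
lid 100 [ 606. -159.  100.] [687. -18. 120.]
lid 120 [ 611. -165.  120.] [691.  -9. 140.]
lid 140 [ 617. -167.  140.] [687.  -9. 160.]
lid 160 [ 626. -168.  160.] [693. -10. 180.]
lid 180 [ 635. -164.  181.] [707. -17. 200.]
lid 200 [ 644. -153.  200.] [700. -30. 220.]
lid 220 [ 656. -131.  220.] [683. -54. 239.]
scene bore [[142.6, -15.0, 0.0, 2.0], [142.5, -16.5, 0.0, 2.0], [142.5, -13.5, 0.0, 2.0], [142.4, -12.0, 0.0, 2.0], [142.4, -18.0, 0.0, 2.0]]
scene shaft [[188.4, -28.5, -2.0, -2.0], [188.4, -30.0, -2.0, -2.0], [188.1, -27.0, -2.0, -2.0], [188.1, -31.5, -2.0, -2.0], [187.6, -33.0, -2.0, -2.0]]
lid 80 [ 600. -141.   80.] [674. -27. 100.]
lid 100 [ 600. -157.  100.] [682. -13. 120.]
lid 120 [ 607. -165.  120.] [694.  -5. 140.]
lid 140 [ 612. -168.  140.] [698.  -6. 160.]
lid 160 [ 624. -167.  160.] [700.  -7. 180.]
lid 180 [ 628. -164.  180.] [700. -13. 200.]
lid 200 [ 640. -155.  200.] [696. -28. 220.]
lid 220 [ 655. -128.  220.] [681. -57. 239.]
```

View pics/yaw.png

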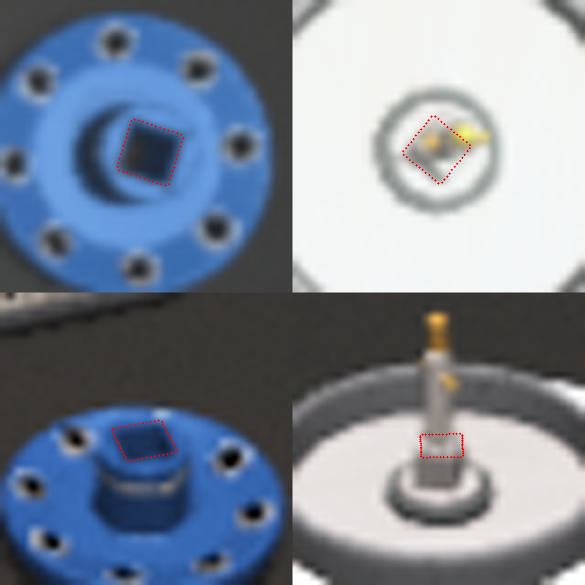

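The top view gives the bore yaw as about -19° at (475,-276). The pin and square in depth give the shaft yaw as about -41° at (511.5,-61.5), so the rotor needs a turn of about -22°. The lid is at least 100 mm away from the axis. Now I move to above the rotor.

Request:
move_arm --rows '[[0.65,[100,-322,0],-0.3],[0.65,[100,-322,0],-0.3],[0.65,[100,-322,0],-0.3],[0.65,[100,-322,0],-0.3],[0.65,[100,-322,0],-0.3],[0.65,[100,-322,0],-0.3],[0.65,[100,-322,0],-0.3],[0.65,[100,-322,0],-0.3]]'

```text
t: 0.9
position: [307.5, 264.4, 222.2]
orientation: [0.315, 0.949, -0.001, 0.0]
wrist_force: [0.4, 0.2, 0.0]
grip_width: 56.8
grasp_force: 0.0
```

Request:
move_arm --rows '[[0.65,[100,-322,0],-0.3],[0.65,[100,-322,0],-0.3],[0.65,[100,-322,0],-0.3],[0.65,[100,-322,0],-0.3],[0.65,[100,-322,0],-0.3],[0.65,[100,-322,0],-0.3],[0.65,[100,-322,0],-0.3],[0.65,[100,-322,0],-0.3]]'

```text
t: 1.7
position: [407.4, -57.4, 222.4]
orientation: [0.454, 0.891, -0.0, 0.0]
wrist_force: [0.6, 0.3, 0.4]
grip_width: 56.7
grasp_force: 0.0
```

Request:
move_arm --rows '[[0.65,[68,-222,0],-0.25],[0.65,[68,-222,0],-0.25],[0.65,[68,-222,0],-0.25],[0.65,[68,-222,0],-0.25],[0.65,[68,-222,0],-0.25],[0.65,[68,-222,-40],-0.25],[0.65,[68,-222,-80],-0.25],[0.65,[68,-222,-110],-0.25]]'

```text
t: 2.5
position: [474.1, -274.1, 109.6]
orientation: [0.559, 0.829, 0.0, -0.002]
wrist_force: [-0.3, -0.1, -0.1]
grip_width: 56.5
grasp_force: 0.0
```

Request:
move_arm --rows '[[0.65,[0.5,0,-40],0],[0.65,[0.5,0,-75],0],[0.65,[0.5,0,-91],0],[0.65,[0.5,0,-91],0],[0.35,[0.5,0,-91],0],[0.35,[0.5,0,-91],0],[0.35,[0.5,0,-91],0],[0.35,[0.5,0,-91],0]]'

```text
t: 3.3
position: [475.2, -275.7, 21.6]
orientation: [0.559, 0.829, 0.0, -0.0]
wrist_force: [-0.0, 1.1, -0.1]
grip_width: 34.9
grasp_force: 30.0
```

Request:
move_arm --rows '[[0.35,[0,0,0],0],[0.35,[0,0,0],0],[0.65,[0,0,0],0],[0.65,[0,0,0],0],[0.65,[0,0,0],-0.14],[0.65,[0,0,0],-0.28],[0.65,[0,0,0],-0.42],[0.65,[0,0,0],-0.56]]'

```text
t: 4.1
position: [475.0, -276.5, 21.6]
orientation: [0.768, 0.64, -0.0, 0.0]
wrist_force: [-0.6, -0.7, -0.2]
grip_width: 56.4
grasp_force: 0.0
```

Request:
move_arm --rows '[[0.65,[0,0,0],-0.14],[0.65,[0,0,0],-0.28],[0.65,[0,0,0],-0.42],[0.65,[0,0,0],-0.56],[0.65,[0,0,0],-0.7],[0.65,[0,0,0],-0.84],[0.65,[0,0,0],-0.98],[0.65,[0,0,0],-1.01]]'

```text
t: 4.9
position: [475.0, -276.4, 21.6]
orientation: [0.982, 0.19, 0.0, 0.0]
wrist_force: [-0.4, -0.0, -0.6]
grip_width: 56.5
grasp_force: 0.0
```

Request:
move_arm --rows '[[0.3,[0,0,0],0],[0.3,[0,0,0],0],[0.3,[0,0,0],0],[0.3,[0,0,0],0],[0.3,[0,0,0],0],[0.3,[0,0,0],0],[0.3,[0,0,0],0],[0.3,[0,0,0],0]]'

```text
t: 5.7
position: [475.0, -276.2, 21.5]
orientation: [0.982, 0.191, -0.0, 0.0]
wrist_force: [-0.8, -0.3, -0.5]
grip_width: 34.8
grasp_force: 30.0
```

Rotor gripped. Lifting it and carrying it over the spindle.

Request:
move_arm --rows '[[0.3,[0,0,20],0],[0.3,[0,0,60],0],[0.3,[0,0,105],0],[0.3,[0,0,150],0],[0.3,[0,0,165],0],[0.3,[6,35,165],-0.06],[0.3,[13,75,165],-0.16],[0.3,[20,118,165],-0.26]]'

```text
t: 6.5
position: [494.1, -156.9, 184.8]
orientation: [0.998, 0.059, -0.001, -0.001]
wrist_force: [-0.4, -0.8, -2.9]
grip_width: 35.2
grasp_force: 30.0
```

Request:
move_arm --rows '[[0.3,[6,40,0],-0.1],[0.3,[12,70,0],-0.12],[0.3,[16,92,0],-0.12],[0.3,[16.5,97,0],-0.12],[0.3,[16.5,97,0],-0.12],[0.3,[16.5,97,0],-0.12],[0.3,[16.5,97,0],-0.12],[0.3,[16.5,97,0],-0.12]]'

```text
t: 7.3
position: [511.4, -62.1, 186.4]
orientation: [1.0, 0.002, -0.0, 0.0]
wrist_force: [-0.3, 0.5, -3.1]
grip_width: 35.3
grasp_force: 30.0
```

```bash
python3 - <<'E'
from h import *
s=r.state(); print(s["position"],s["orientation"],s["wrist_force"])
P=[]
for n in("top","scene"):
    p,d,K,T=shot(n); np.savez(n+"1.npz",p=p,d=d,K=K,T=T)
    u=proj([[511.5,-61.5,160]],K,T)[0].round().astype(int); c=p[u[1]-50:u[1]+50,u[0]-50:u[0]+50]; P.append(cv2.resize(c,(400,400),interpolation=cv2.INTER_CUBIC))
    W=cloud(d,K,T); m=(p[...,2]>p[...,0]+50)&(W[...,2]>150)&(W[...,2]<185)&(np.hypot(W[...,0]-511,W[...,1]+61)<70); q=W[m]
    print(n,len(q),np.nanmin(q,0),np.nanmax(q,0),cv2.minEnclosingCircle(q[:,:2].astype(np.float32)))
save("held",np.hstack(P))
E
```

```text
[511.40412113 -62.07016193 186.37069363] [ 9.99998592e-01  1.67319719e-03 -1.18069613e-04  3.90954158e-05] [-0.27831812  0.53761041 -3.13538308]
top 87 [460.39374413 -95.79512896 174.67127255] [481.93276223 -53.86294219 184.92583189] ((472.9691162109375, -74.29261016845703), 21.539505004882812)
scene 231 [ 456.17687572 -116.55975135  176.94128548] [560.54680276  -6.1423838  184.99911819] ((506.6623840332031, -61.24715805053711), 55.31888198852539)
```

View pics/held.png

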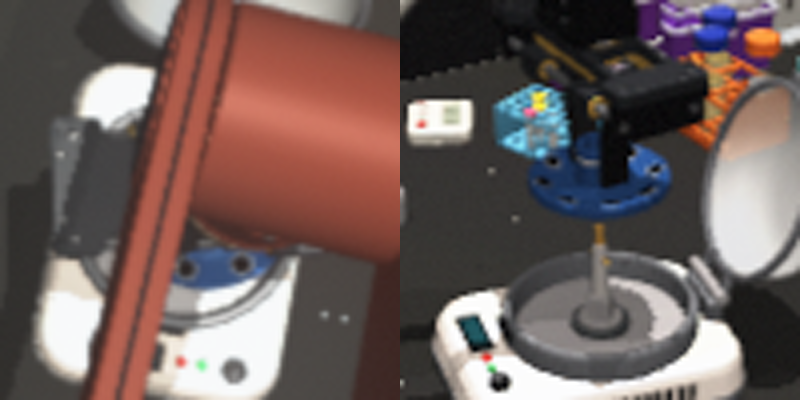

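The scene view shows the rotor held level, directly above the spindle tip (600,225 right half). Lowering to just above the square.

Request:
move_arm --rows '[[0.3,[0,0,-20],0],[0.3,[0,0,-40],0],[0.3,[0,0,-55],0],[0.3,[0,0,-68],0],[0.3,[0,0,-78],0],[0.3,[0,0,-84],0],[0.3,[0,0,-84],0],[0.3,[0,0,-84],0]]'

```text
t: 8.2
position: [511.9, -61.2, 103.0]
orientation: [1.0, 0.002, 0.0, 0.0]
wrist_force: [-0.1, 0.5, -3.0]
grip_width: 35.5
grasp_force: 30.0
```

Request:
move_arm --rows '[[0.3,[0,0,-1],0],[0.3,[0,0,-2],0],[0.3,[0,0,-3],0],[0.3,[0,0,-4],0],[0.3,[0,0,-5],0],[0.3,[0,0,-6],0],[0.3,[0,0,-7],0],[0.3,[0,0,-7],0]]'

```text
t: 9.0
position: [511.4, -61.1, 95.3]
orientation: [1.0, 0.002, -0.0, -0.0]
wrist_force: [-0.6, 0.5, -3.0]
grip_width: 35.0
grasp_force: 30.0
```

Request:
move_arm --rows '[[0.3,[0,0,-1],0],[0.3,[0,0,-2],0],[0.3,[0,0,-3],0],[0.3,[0,0,-4],0],[0.3,[0,0,-5],0],[0.3,[0,0,-6],0],[0.3,[0,0,-7],0],[0.3,[0,0,-7],0]]'

```text
t: 9.8
position: [511.4, -61.1, 88.3]
orientation: [1.0, 0.002, -0.0, -0.0]
wrist_force: [0.0, -0.2, -2.3]
grip_width: 35.2
grasp_force: 30.0
```

Request:
move_arm --rows '[[0.3,[0,0,-2],0],[0.3,[0,0,-4],0],[0.3,[0,0,-6],0],[0.3,[0,0,-7.5],0],[0.3,[0,0,-9],0],[0.3,[0,0,-10],0],[0.3,[0,0,-10.5],0],[0.3,[0,0,-10.5],0]]'

```text
t: 10.6
position: [511.5, -61.1, 78.0]
orientation: [1.0, 0.002, -0.0, -0.0]
wrist_force: [1.0, -0.3, -3.2]
grip_width: 35.2
grasp_force: 30.0
```

Request:
move_arm --rows '[[0.3,[0,0,-0.5],0],[0.3,[0,0,-1],0],[0.3,[0,0,-1.5],0],[0.3,[0,0,-1.5],0],[0.3,[0,0,-1.5],0],[0.3,[0,0,-1.5],0],[0.3,[0,0,-1.5],0],[0.3,[0,0,-1.5],0]]'

```text
t: 11.4
position: [511.8, -61.2, 77.5]
orientation: [1.0, 0.002, 0.0, 0.0]
wrist_force: [-3.6, 1.0, 4.5]
grip_width: 35.5
grasp_force: 30.0
```

Request:
move_arm --rows '[[0.65,[0,0,0],0],[0.65,[0,0,0],0],[0.65,[0,0,0],0],[0.65,[0,0,0],0],[0.65,[0,0,0],0],[0.65,[0,0,0],0],[0.65,[0,0,0],0],[0.65,[0,0,10],0]]'

```text
t: 12.2
position: [510.3, -60.8, 85.5]
orientation: [1.0, 0.002, -0.001, -0.0]
wrist_force: [-0.2, -0.2, -0.7]
grip_width: 56.9
grasp_force: 0.0
```

Request:
move_arm --rows '[[0.65,[0,0,25],0],[0.65,[0,0,60],0],[0.65,[0,0,100],0],[0.65,[0,0,125],0],[0.65,[-6,35,125],0.14],[0.65,[-13,80,125],0.28],[0.65,[-20,125,125],0.42],[0.65,[-27,165,125],0.56]]'

```text
t: 13.0
position: [484.2, 105.6, 212.6]
orientation: [0.96, 0.281, 0.001, 0.0]
wrist_force: [0.2, 0.1, -0.5]
grip_width: 56.9
grasp_force: 0.0
```

```bash
python3 - <<'E'
from h import *
p,d,K,T=shot("top"); W=cloud(d,K,T)
g=[]
for n in("top","scene"):
    if n=="scene": p,d,K,T=shot("scene")
    u=proj([[511.5,-61.5,100]],K,T)[0].round().astype(int); g.append(cv2.resize(p[u[1]-35:u[1]+35,u[0]-35:u[0]+35],(380,380),interpolation=cv2.INTER_CUBIC))
    W=cloud(d,K,T); m=(p[...,2]>p[...,0].astype(int)+50)&(W[...,2]>60)&(W[...,2]<120)&(np.hypot(W[...,0]-511,W[...,1]+61)<70); q=W[m]
    r1=q[(q[:,2]>94)]; r0=q[q[:,2]<85]; print(n,"hub",len(r1),r1.mean(0),np.percentile(r1[:,2],[50,90]),"deck",np.percentile(r0[:,2],[10,50,90]),cv2.minEnclosingCircle(r0[:,:2].astype(np.float32)))
save("seated",np.hstack(g))
E
```

```text
top hub 95 [512.36738499 -61.75334542 100.55093468] [100.50908147 103.29864805] deck [67.27814504 70.79393607 75.09994442] ((512.0650024414062, -61.166053771972656), 53.34257888793945)
scene hub 43 [504.43325467 -65.11424195 101.58377327] [101.99762308 104.55155635] deck [70.30244237 73.90391666 78.39719072] ((517.0294189453125, -62.98582077026367), 62.416316986083984)
```

View pics/seated.png

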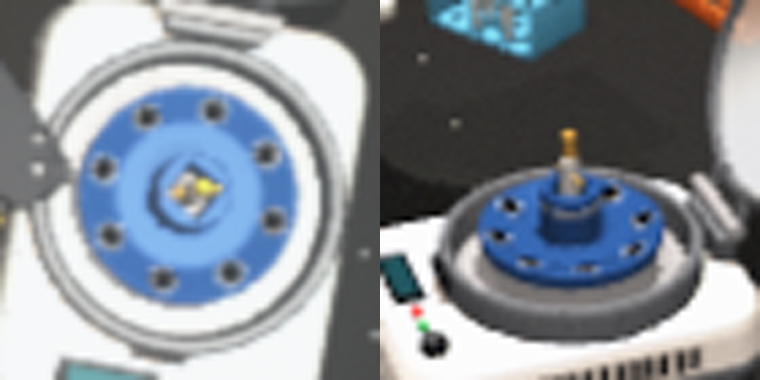

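The picture shows the rotor seated: the hub top is at z≈102 and the spindle and pin stand out of it (top 187,190). Now to the smaller collar.

Request:
move_arm --rows '[[0.65,[-8,45,0],0.14],[0.65,[-16,90,0],0.28],[0.65,[-23,125,0],0.42],[0.65,[-26,142,-20],0.56],[0.65,[-26,142,-60],0.7],[0.65,[-26,142,-100],0.84],[0.65,[-26,142,-125],0.98],[0.65,[-26,142,-130],1.01]]'

```text
t: 13.9
position: [456.3, 244.3, 78.4]
orientation: [0.705, 0.709, -0.003, -0.001]
wrist_force: [-0.5, 0.1, -1.0]
grip_width: 56.8
grasp_force: 0.0
```

Request:
move_arm --rows '[[0.65,[0,0,-30],0],[0.65,[0,0,-55],0],[0.65,[0,0,-70],0],[0.65,[0,0,-76],0],[0.65,[0,0,-76],0],[0.35,[0,0,-76],0],[0.35,[0,0,-76],0],[0.35,[0,0,-76],0]]'

```text
t: 14.7
position: [459.3, 246.2, 6.6]
orientation: [0.706, 0.708, 0.001, 0.0]
wrist_force: [-2.9, -0.0, 1.5]
grip_width: 40.1
grasp_force: 0.8
```

Request:
move_arm --rows '[[0.35,[0,0,0],0],[0.35,[0,0,0],0],[0.65,[0,0,0],0],[0.65,[0,0,0],0],[0.65,[0,0,0],0.14],[0.65,[0,0,0],0.28],[0.65,[0,0,0],0.42],[0.65,[0,0,0],0.56]]'

```text
t: 15.5
position: [458.3, 245.8, 5.2]
orientation: [0.48, 0.877, -0.0, -0.0]
wrist_force: [1.4, 0.5, 0.2]
grip_width: 56.4
grasp_force: 0.0
```

Request:
move_arm --rows '[[0.65,[0,0,0],0.14],[0.65,[0,0,0],0.28],[0.65,[0,0,0],0.42],[0.65,[0,0,0],0.56],[0.65,[0,0,0],0.7],[0.65,[0,0,0],0.84],[0.65,[0,0,0],0.98],[0.65,[0,0,0],1.01]]'

```text
t: 16.3
position: [458.4, 245.8, 5.3]
orientation: [-0.003, 1.0, -0.0, -0.0]
wrist_force: [0.3, 0.4, -0.2]
grip_width: 56.6
grasp_force: 0.0
```

Request:
move_arm --rows '[[0.3,[0,0,0],0],[0.3,[0,0,0],0],[0.3,[0,0,0],0],[0.3,[0,0,0],0],[0.3,[0,0,0],0],[0.3,[0,0,0],0],[0.3,[0,0,0],0],[0.3,[0,0,0],0]]'

```text
t: 17.1
position: [458.5, 245.9, 5.5]
orientation: [-0.002, 1.0, -0.0, -0.0]
wrist_force: [-0.1, 0.7, -0.4]
grip_width: 37.2
grasp_force: 30.0
```

Request:
move_arm --rows '[[0.3,[0,0,20],0],[0.3,[0,0,60],0],[0.3,[0,0,105],0],[0.3,[0,0,145],0],[0.3,[0,-10,170],0],[0.3,[7,-50,170],0],[0.3,[14,-95,170],0],[0.3,[21,-135,170],0]]'

```text
t: 17.9
position: [479.5, 109.4, 175.8]
orientation: [-0.002, 1.0, -0.0, 0.0]
wrist_force: [-0.0, -0.2, -0.5]
grip_width: 37.3
grasp_force: 30.0
```

Request:
move_arm --rows '[[0.3,[8,-45,0],0],[0.3,[16,-90,0],0],[0.3,[24,-130,0],0],[0.3,[30,-160,0],0],[0.3,[32,-172,0],0],[0.3,[32,-172,0],0],[0.3,[32,-172,0],0],[0.3,[32,-172,-10],0]]'

```text
t: 18.7
position: [512.4, -60.0, 166.5]
orientation: [-0.002, 1.0, -0.0, 0.001]
wrist_force: [0.3, 0.2, -1.2]
grip_width: 37.5
grasp_force: 30.0
```

Request:
move_arm --rows '[[0.3,[0,0,-8],0],[0.3,[0,0,-15],0],[0.3,[0,0,-21],0],[0.3,[0,0,-26],0],[0.3,[0,0,-30],0],[0.3,[0,0,-32],0],[0.3,[0,0,-32],0],[0.3,[0,0,-32],0]]'

```text
t: 19.5
position: [511.7, -61.2, 133.8]
orientation: [-0.002, 1.0, -0.0, 0.0]
wrist_force: [1.0, 0.9, -0.1]
grip_width: 37.3
grasp_force: 30.0
```

Request:
move_arm --rows '[[0.3,[0,0,-2],0],[0.3,[0,0,-4],0],[0.3,[0,0,-6],0],[0.3,[0,0,-8],0],[0.3,[0,0,-10],0],[0.3,[0,0,-12],0],[0.3,[0,0,-13],0],[0.3,[0,0,-13],0]]'

```text
t: 20.3
position: [511.4, -61.1, 120.3]
orientation: [-0.002, 1.0, 0.0, -0.0]
wrist_force: [0.4, 0.3, -0.5]
grip_width: 37.0
grasp_force: 30.0
```

Request:
move_arm --rows '[[0.3,[0,0,-1],0],[0.3,[0,0,-2],0],[0.3,[0,0,-3],0],[0.3,[0,0,-3.5],0],[0.3,[0,0,-4],0],[0.3,[0,0,-4],0],[0.3,[0,0,-4],0],[0.3,[0,0,-4],0]]'

```text
t: 21.1
position: [511.8, -61.2, 117.1]
orientation: [-0.002, 1.0, -0.0, 0.0]
wrist_force: [-2.9, 0.4, 5.3]
grip_width: 37.4
grasp_force: 30.0
```

Resting on the pin at z≈117.5 (mouth ≈112). Turning under light pressure.

Request:
move_arm --rows '[[0.3,[0,0,-0.5],0],[0.3,[0,0,-0.5],-0.08],[0.3,[0,0,-0.5],-0.16],[0.3,[0,0,-0.5],-0.24],[0.3,[0,0,-0.5],-0.32],[0.3,[0,0,-0.5],-0.4],[0.3,[0,0,-0.5],-0.48],[0.3,[0,0,-0.5],-0.48]]'

```text
t: 21.9
position: [512.6, -61.5, 117.1]
orientation: [0.237, 0.971, -0.0, 0.001]
wrist_force: [-0.2, -0.2, 5.1]
grip_width: 37.6
grasp_force: 30.0
```

```bash
python3 -c "
from h import *
s=r.state();print(s['position'],s['wrist_force'],s['wrist_torque'])"
```

```text
[512.56451253 -61.528214   117.09658003] [-0.2311941  -0.23809942  5.09459961] [-0.04060748  0.10769785 -0.014353  ]
```

Request:
move_arm --rows '[[0.3,[0,0,-1],0],[0.3,[0,0,-1],-0.08],[0.3,[0,0,-1],-0.16],[0.3,[0,0,-1],-0.24],[0.3,[0,0,-1],-0.32],[0.3,[0,0,-1],-0.4],[0.3,[0,0,-1],-0.48],[0.3,[0,0,-1],-0.48]]'

```text
t: 22.7
position: [512.3, -61.6, 115.7]
orientation: [0.461, 0.888, 0.0, 0.001]
wrist_force: [0.4, -1.3, 4.0]
grip_width: 37.4
grasp_force: 30.0
```

Request:
move_arm --rows '[[0.3,[0,0,-0.5],0],[0.3,[0,0,-1],0],[0.3,[0,0,-1.5],0],[0.3,[0,0,-2],0],[0.3,[0,0,-2],0],[0.3,[0,0,-2],0],[0.3,[0,0,-2],0],[0.3,[0,0,-2],0]]'

```text
t: 23.5
position: [512.3, -61.6, 113.8]
orientation: [0.459, 0.888, -0.0, 0.001]
wrist_force: [-0.1, -1.2, 5.9]
grip_width: 37.6
grasp_force: 30.0
```

```bash
python3 -c "
from h import *
s=r.state();print(s['position'],s['wrist_force'],s['wrist_torque'])"
```

```text
[512.30115845 -61.5805172  113.81260323] [-0.08348715 -1.16518841  5.88721929] [-0.35997741  0.01774388  0.00215855]
```

Force is low and spring-like, so the keyways appear to have dropped over the pin. Pushing on.

Request:
move_arm --rows '[[0.3,[0,0,-0.8],0],[0.3,[0,0,-1.6],0],[0.3,[0,0,-2.4],0],[0.3,[0,0,-3.2],0],[0.3,[0,0,-4],0],[0.3,[0,0,-4.5],0],[0.3,[0,0,-4.5],0],[0.3,[0,0,-4.5],0]]'

```text
t: 24.3
position: [512.3, -61.6, 109.6]
orientation: [0.46, 0.888, -0.0, 0.001]
wrist_force: [-0.5, -1.4, 8.1]
grip_width: 37.6
grasp_force: 30.0
```

```bash
python3 - <<'E'
from h import *
s=r.state();print(s['position'],s['wrist_force'],s['wrist_torque'])
p,d,K,T=shot("scene"); u=proj([[511.5,-61.5,110]],K,T)[0].round().astype(int); print(u); save("collar",p[u[1]-30:u[1]+30,u[0]-30:u[0]+30],10)
E
```

```text
[512.26546963 -61.62606427 109.59363485] [-0.46149658 -1.42094653  8.0530138 ] [-0.31812646  0.24428726 -0.0578608 ]
[262 206]
```

View pics/collar.png

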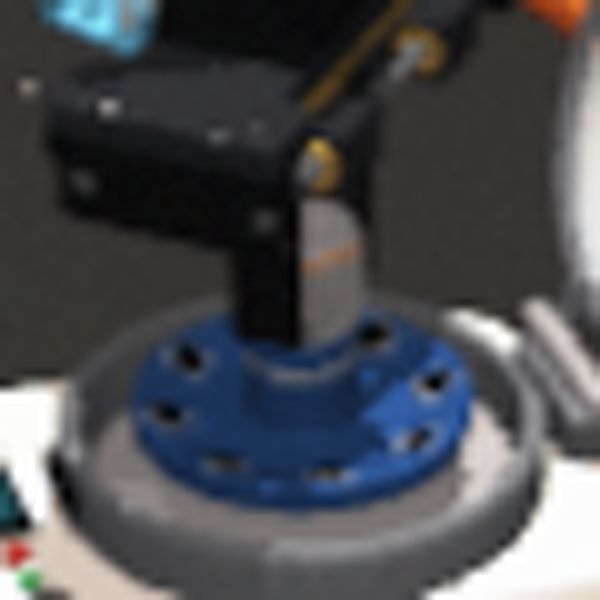

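The collar is just above the hub (300,345) and gripped. Final push.

Request:
move_arm --rows '[[0.3,[0,0,-0.5],0],[0.3,[0,0,-1],0],[0.3,[0,0,-1.5],0],[0.3,[0,0,-2],0],[0.3,[0,0,-2.5],0],[0.3,[0,0,-2.5],0],[0.3,[0,0,-2.5],0],[0.3,[0,0,-2.5],0]]'

```text
t: 25.15
position: [512.3, -61.7, 107.4]
orientation: [0.459, 0.888, -0.0, 0.001]
wrist_force: [-2.3, -1.4, 9.7]
grip_width: 37.2
grasp_force: 30.0
```

Request:
move_arm --rows '[[0.3,[0,0,-0.5],0],[0.3,[0,0,-1],0],[0.3,[0,0,-1.5],0],[0.3,[0,0,-1.5],0],[0.3,[0,0,-1.5],0],[0.3,[0,0,-1.5],0],[0.3,[0,0,-1.5],0],[0.3,[0,0,-1.5],0]]'

```text
t: 25.95
position: [512.4, -61.7, 107.3]
orientation: [0.459, 0.888, -0.0, 0.001]
wrist_force: [-6.7, -0.5, 20.4]
grip_width: 37.1
grasp_force: 30.0
```

The hard stop is at z=107.3, as predicted for home (107.5). One last look before handing in.

```bash
python3 - <<'E'
from h import *
p,d,K,T=shot("scene"); u=proj([[511.5,-61.5,110]],K,T)[0].round().astype(int); save("home",p[u[1]-25:u[1]+25,u[0]-25:u[0]+25],10)
W=cloud(d,K,T); m=(p[...,0].astype(int)>p[...,2]+50)&(np.hypot(W[...,0]-511,W[...,1]+61)<25)&(W[...,2]>95); print("orange line",W[m].round(1)[:8]); s=r.state(); print(s['position'],s['wrist_force'],s['grasp_force'])
E
```

```text
orange line [[512.3 -41.3 494.9]
 [516.8 -38.8 493.7]
 [520.3 -38.1 493. ]
 [524.6 -41.7 493.2]
 [506.5 -40.6 493. ]
 [511.  -43.6 493. ]
 [511.8 -47.7 493.8]
 [514.1 -49.2 493.8]]
[512.43446569 -61.70826589 107.28404642] [-6.73175287 -0.0356576  20.15932751] 30.00556959916139
```

View pics/home.png

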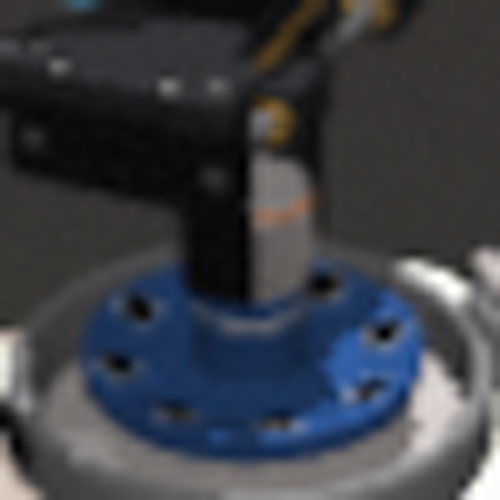

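The picture shows the collar down on the hub with no gap (260,300), and it is still gripped at 30 N. Handing in.

```bash
python3 -c "
from station import r
print(r.hand_in())"
```

```text
the job is handed in; nothing more can be done
None
```

The rotor is on its seat and released, the collar is over the cross pin and held fully home on the hub at 30 N grip, and the job was handed in at about 26 s; no verdict came back.

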